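# Pack the cookie stamps away in the tin they fit

### The job

Baking is over: put all the cookie stamps away, side by side in a single layer with every disc flat on the tin's floor and the handles up, in the small red tin if they will all lie flat in it, otherwise in the large green tin. Finish with both tins standing on the counter, each closed with its own lid fully home, and leave the other things on the counter where they are.

Things in the scene. Friction and masses are not known exactly. Their poses are not given: they have to be found in the camera images.
- stamp_1: cookie stamp: aluminium disc 50 across, 14 thick (lower edge bevelled 3), with an upright wooden handle 23 across on top (z 14 to 46); 46 tall in all, about 120 g, most of it in the disc. Origin: centre of the disc's underside, z up through the handle. Always present, loose on the counter
- stamp_2: cookie stamp: aluminium disc 50 across, 14 thick (lower edge bevelled 3), with an upright wooden handle 23 across on top (z 14 to 46); 46 tall in all, about 120 g, most of it in the disc. Origin: centre of the disc's underside, z up through the handle. Always present, loose on the counter
- stamp_3: cookie stamp: aluminium disc 50 across, 14 thick (lower edge bevelled 3), with an upright wooden handle 23 across on top (z 14 to 46); 46 tall in all, about 120 g, most of it in the disc. Origin: centre of the disc's underside, z up through the handle. Always present, loose on the counter
- stamp_4: cookie stamp: aluminium disc 50 across, 14 thick (lower edge bevelled 3), with an upright wooden handle 23 across on top (z 14 to 46); 46 tall in all, about 120 g, most of it in the disc. Origin: centre of the disc's underside, z up through the handle. Always present, loose on the counter
- stamp_5: cookie stamp: aluminium disc 50 across, 14 thick (lower edge bevelled 3), with an upright wooden handle 23 across on top (z 14 to 46); 46 tall in all, about 120 g, most of it in the disc. Origin: centre of the disc's underside, z up through the handle. Present in some starts only
- stamp_6: cookie stamp: aluminium disc 50 across, 14 thick (lower edge bevelled 3), with an upright wooden handle 23 across on top (z 14 to 46); 46 tall in all, about 120 g, most of it in the disc. Origin: centre of the disc's underside, z up through the handle. Present in some starts only
- stamp_7: cookie stamp: aluminium disc 50 across, 14 thick (lower edge bevelled 3), with an upright wooden handle 23 across on top (z 14 to 46); 46 tall in all, about 120 g, most of it in the disc. Origin: centre of the disc's underside, z up through the handle. Present in some starts only
- tin_large: green round tin, open on top when its lid is off; clear inside diameter 162, outside diameter 171, 60 high, wall about 4, inside floor 3 above the counter; loose, about 450 g. Origin: centre of the underside, z up. Holds up to seven stamps flat (one in the middle, six round it, about 6 to spare). The counter on its outer side (away from the middle, 0.18 m in y) is free to lay the lid on; a wall shelf overhangs the counter beyond x 0.63
- tin_small: red round tin, open on top when its lid is off; clear inside diameter 145, outside diameter 154, 60 high, wall about 4, inside floor 3 above the counter; loose, about 450 g. Origin: centre of the underside, z up. Holds up to five stamps flat (in a ring, about 5 to spare), never six. The counter on its outer side (away from the middle, 0.18 m in y) is free to lay the lid on; a wall shelf overhangs the counter beyond x 0.63
- lid_large: lid of the green tin, closing it at the start: flange 177 across, 3 thick, over a bevelled plug 156 across, 7 deep, that drops loosely into the tin; wooden knob 23 across in the centre, z 10 to 38. About 160 g. Origin: centre of the plug's underside, z up through the knob. Fully home its origin is 53 above the tin's; on the counter it rests on its plug, origin at height 0
- lid_small: lid of the red tin, closing it at the start: flange 160 across, 3 thick, over a bevelled plug 139 across, 7 deep, that drops loosely into the tin; wooden knob 23 across in the centre, z 10 to 38. About 160 g. Origin: centre of the plug's underside, z up through the knob. Fully home its origin is 53 above the tin's; on the counter it rests on its plug, origin at height 0
- carton: small upright white carton, 45x63x112; a bystander. Origin: centre of its underside
- salt_pot: round stone salt pot with wooden lid, 92 across, 76 tall; a bystander. Origin: centre of its underside
- spice: spice jar with dark cap, 41 across, 105 tall; a bystander. Origin: centre of its underside
- lemon: lemon, 83x58x58; a bystander. Origin: centre of its underside
There are look-alikes about, which are no part of the job. What is shaped like the stamp_2 but orange or turquoise is not meant.

How it is judged:
By the outcome, as a careful person would: the job done as asked, in the order asked, and still so for the second after the job is handed in, with the robot touching nothing.
Of stamp_5, stamp_6, stamp_7 only 1 to 3 are there at a start; the rules pass over those that are not, and their reading is None.
At some moment in a run one of stamp_1, stamp_2, stamp_3, stamp_4 may be knocked a few centimetres aside while the robot is not near it.
Once in a run the grip may slacken for a moment while it holds something.
It also fails if it takes over 210 s, if anything falls off the work surface, if the arm or the gripper's body presses on something with over 40 N, if the wrist force passes 120 N, or if a joint passes its speed limit or range.

### The arm

A 6-joint arm with a two-finger parallel gripper is mounted at the origin on a cart in front of the work surface, level with it; the furniture and walls round the work are solid. World frame = base frame: x ahead of the robot, y to its left, z up, the work surface at z = 0. Lengths are in m, angles in rad, forces in N, time in s.
With the tool pointing down it reaches from about 0.35 to 0.875 m from the base axis. Payload 15.5 kg.
Tool frame: the origin (TCP) lies on the centre line of the jaws, within the pads' length; the fingertips stand 8 mm ahead of it and the grasp point (between the pads) lies 11 mm behind it; z points along the fingers, y is the line along which they close (so a half turn about z gives the same grasp; the last joint's range is limited). The gripper opens to 85 mm and grips with 20 to 120 N. Pads are 22 mm wide; open, the fingers measure 114 mm over their backs; the gripper's body (76 mm by 85 mm) begins 54 mm behind the grasp point. The pads swing forward as they close: fully open they stand 13 mm farther back than shut.
Start: joints at [-1.395, 0.494, 1.345, -0, 1.302, -0.096], TCP at [0.167, -0.602, 0.239] pointing down, gripper open.
Joint ranges: [-2.91, 2.91], [-0.82, 2.16], [0.22, 2.67], [-1.22, 4.37], [0.12, 2.79], [-3.08, 3.08]. Speed limits (rad/s): [1.89, 1.89, 2.57, 3.01, 3.01, 3.01].

### API

Orientations are given as a rotation vector (axis times angle).
In Python, from bench import sensors, optics, close_job gives the robot as it stands. The module is installed in compiled form; this text tells all that it offers.
- The arm moves only by the tool drive_tool, never from a script. Its argument "steps" is a list of rows, each a list of 2 entries, a list of its own where there are three numbers: the shift along the world's x, y, z in m, then the turn, a rotation vector about the world's x, y, z in rad. In form: [[[tx, ty, tz], [rx, ry, rz]], ...]. A call has exactly 10 rows; each row is the pose to reach, as a shift and turn from the pose commanded when the call began; what a row does not reach only later rows make up. A row lasts 1/10 s, in which the tool goes at most 50 mm and 8.59 degrees, less where a joint would pass 70% of its speed; a pose out of reach is approached as far as the arm can. A call with a gripper value outside its range is refused whole. "hand" is the closure, from 0 (fully open) to 1 (shut), set as the call begins (left out, the last holds). The fingers move at their own pace and stop on an object; "force" is the grip in N (left out, the last holds). Time passes only in rows, so rows that repeat a pose let the fingers close, or fill a call up. It gives the time, the measured TCP pose, the force, the opening and the grip force at its end, in the units of the state.
- sensors.sense(): the state, without advancing time (a new reading comes with each control period).
- optics.capture(name): name is "scene" or "top" or "wrist"; returns (picture, depth): 400x640x3 uint8, red, green, blue; 400x640 float32, m along the optical axis (not along the pixel's ray), 0 where there is no reading.
- optics.camera_info(name): a dict with "fx", "fy", "cx", "cy" (pixels), "camera_from_world" (4x4, takes a point from world to camera coordinates). Camera axes: x right, y down, z forward; pixel columns grow to the right and rows downward; lengths in m; the calibration is good to about 2 mm. A picture is of the moment at which its call begins: read the wrist's pose just before it. camera_info takes no time and is no camera call; for the wrist camera it gives the pose at the moment of the call.
- close_job(): hands the job in; it is judged then, once.
The state is a dict: "time_s": time; "joint_positions": joint angles; "qd": joint speeds; "tau": joint torques, N m; "eef_pos": TCP position; "orientation": TCP orientation; "ft_force": force on the tool from outside, world axes, zero at the start; "wrist_torque": the same for the moment, N m; "finger_gap": finger opening in m; "grasp_force": force on a finger pad.
Only numpy, scipy, OpenCV 4.12 (cv2) and the standard library are available. Lean on these libraries where they do the work, as an engineer would, in place of code of your own. Each camera call takes 0.05 s, during which the arm holds its last target. There are 200 camera calls.

## Working session

There is one attempt and no reset: what is moved stays moved. The work goes in short steps, Python scripts to look and compute and a tool call to move; the robot and the scene stay as the last step left them, time stands still between calls to the robot, and variables do not carry over. Pictures are saved under pics/ and viewed, at most 14 in all, crops included, and the job is handed in when it is done.

Besides the shell and the picture viewer there is one more tool, called after "Request:" by a JSON object that holds its "name" and its "arguments". drive_tool: Moves the arm, as the interface text tells. Its arguments: {"type":"object","properties":{"steps":{"type":"array","items":{"type":"array"}},"hand":{"type":"number"},"force":{"type":"number"}},"required":["steps"]}

```bash
mkdir -p pics; cat > h.py <<'E'
import numpy as np,cv2
from bench import sensors,optics
def cap(n,save=None):
    info=optics.camera_info(n); im,d=optics.capture(n)
    if save: cv2.imwrite('pics/'+save,cv2.cvtColor(im,cv2.COLOR_RGB2BGR))
    return im,d,info
def world(info,d):
    v,u=np.mgrid[:d.shape[0],:d.shape[1]]
    p=np.stack([(u-info['cx'])/info['fx']*d,(v-info['cy'])/info['fy']*d,d,np.ones_like(d)],-1)
    return (p@np.linalg.inv(np.array(info['camera_from_world'])).T)[...,:3]
E
python3 - <<'E'
from h import *
s=sensors.sense();print(s)
for n in('scene','top'):
    im,d,i=cap(n,n+'0.png');print(i)
E
```

```text
{'time_s': 0.0, 'joint_positions': array([-1.39551758e+00,  4.94175490e-01,  1.34611363e+00,  2.15015805e-05,
        1.30247330e+00, -9.55020406e-02]), 'qd': array([-0.00120976, -0.00063609,  0.00075882,  0.00171023,  0.00157506,
       -0.00047244]), 'tau': array([ 3.92051952e-03, -8.82156801e+01, -3.83869386e+01,  1.12086707e-04,
        1.01893314e-02,  2.78897068e-05]), 'eef_pos': array([ 0.16712781, -0.60189651,  0.23871095]), 'orientation': array([-3.11168530e+00, -4.23876427e-01,  4.07235376e-05]), 'ft_force': array([0.98159953, 0.62415264, 0.00853791]), 'wrist_torque': array([ 0.01144018, -0.02590843, -0.06865491]), 'grasp_force': 0.0, 'finger_gap': 0.08539730944231948}
{'fx': 502.3454924039339, 'fy': 502.3454924039339, 'cx': 307.89710551485473, 'cy': 198.54711557141192, 'camera_from_world': array([[-0.98836599, -0.1510555 ,  0.0177458 ,  0.50390199],
       [-0.12941695,  0.77396256, -0.61986548,  0.11230027],
       [ 0.0798995 , -0.61495056, -0.78450741,  1.20567802],
       [ 0.        ,  0.        ,  0.        ,  1.        ]])}
{'fx': 506.25895953844923, 'fy': 506.25895953844923, 'cx': 322.14688294561773, 'cy': 205.8165057320196, 'camera_from_world': array([[ 0.01471804, -0.99968841,  0.02016073, -0.02588836],
       [-0.9952796 , -0.01658154, -0.09562205,  0.48263595],
       [ 0.09592655, -0.0186582 , -0.99521353,  1.38825887],
       [ 0.        ,  0.        ,  0.        ,  1.        ]])}
```

View pics/top0.png

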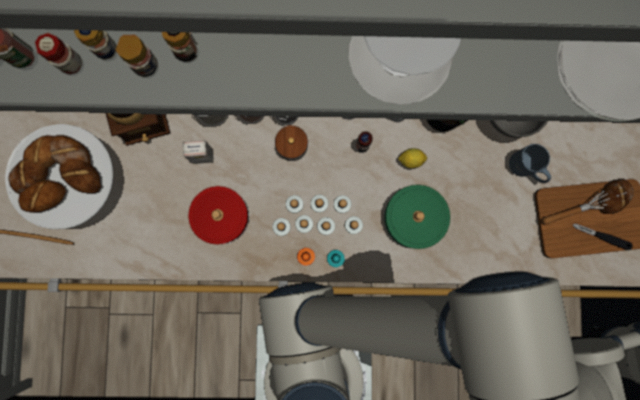

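View pics/scene0.png

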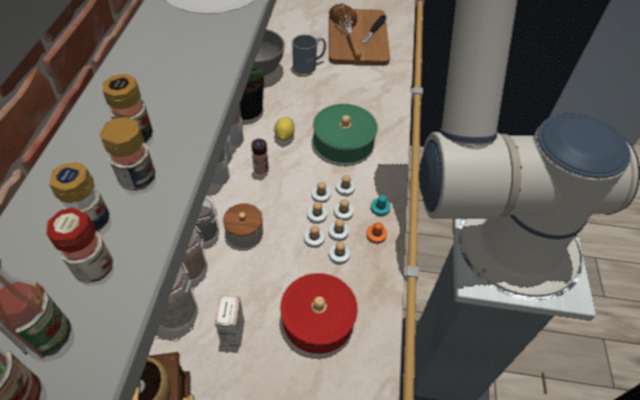

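The top view shows seven white-disc stamps in two rows: (294,204), (320,203), (342,204) and (281,227), (304,224), (326,226), (354,226). The orange (306,256) and turquoise (336,258) look-alikes stand below them. The green tin is at (418,216) and the red one at (218,215), both closed. Seven stamps means the green tin.

```bash
cat >> h.py <<'E'
def blobs(im,d,info,stamps=True):
    """stamp handle tops & lid knobs: brown tops by height, discs by brightness at z~.014"""
    P=world(info,d); hsv=cv2.cvtColor(im,cv2.COLOR_RGB2HSV)
    return P,hsv
def project(info,p):
    q=np.array(info['camera_from_world'])@np.r_[p,1]; return q[0]/q[2]*info['fx']+info['cx'],q[1]/q[2]*info['fy']+info['cy']
def ray(info,u,v,z):
    M=np.linalg.inv(np.array(info['camera_from_world']));o=M[:3,3]
    r=M[:3,:3]@[(u-info['cx'])/info['fx'],(v-info['cy'])/info['fy'],1]
    return o+r*(z-o[2])/r[2]
def discs(im,d,info,lo=.006,hi=.06):
    """stamps: connected parts standing above the counter, of about disc area, centre by min circle ray-cast at z=.014"""
    P,hsv=blobs(im,d,info); z=P[...,2]
    out=[]
    m=((hsv[...,1]<70)&(hsv[...,2]>140)&(z>.004)&(z<.03)&(d>0)).astype(np.uint8)
    cs,_=cv2.findContours(m,cv2.RETR_EXTERNAL,cv2.CHAIN_APPROX_NONE)
    for c in cs:
        if cv2.contourArea(c)<80: continue
        (u,v),r=cv2.minEnclosingCircle(c)
        q=ray(info,u,v,.012); R=r/info['fx']*d[int(v),int(u)]
        if .02<R<.032: out.append((q[0],q[1],R,u,v))
    return out
E
python3 - <<'E'
from h import *
np.set_printoptions(precision=4,suppress=True)
for n in('scene','top'):
    im,d,i=cap(n); P,h=blobs(im,d,i)
    print(n)
    for o in sorted(discs(im,d,i)): print(np.round(o,4))
    for nm,lo,hi in(('g',60,92),('r',0,6)):
        m=((h[...,0]>=lo)&(h[...,0]<=hi)&(h[...,1]>130)&(P[...,2]>.045)&(P[...,2]<.075)&(d>0)).astype(np.uint8)
        cs,_=cv2.findContours(m,0,1);c=max(cs,key=cv2.contourArea)
        (u,v),(a,b),_=cv2.fitEllipse(c);zz=np.median(P[...,2][m>0]);print(nm,u,v,a,b,'z',zz,ray(i,u,v,.061))
E
```

```text
scene
[  0.1083  -0.0446   0.0308 472.5    221.5   ]
[  0.4226   0.0989   0.0248 338.619  253.    ]
[  0.4269  -0.0179   0.0282 342.2664 213.0234]
[  0.4292  -0.1158   0.0299 345.5    183.    ]
[  0.4325   0.0362   0.0272 337.5    230.5   ]
[  0.4891   0.0645   0.0265 312.5    237.    ]
[  0.4893  -0.0104   0.0258 316.8303 212.1055]
[  0.4893  -0.0782   0.0258 320.5439 191.1044]
g 382.068603515625 197.95098876953125 5.610633373260498 5.925437927246094 z 0.04705380505837442 [ 0.3365 -0.0418  0.061 ]
r 318.30181884765625 309.4089050292969 71.76134490966797 75.28829193115234 z 0.0652224813217519 [0.4479 0.2714 0.061 ]
top
[  0.4254   0.0973   0.0267 280.4219 226.0312]
[  0.4347  -0.1081   0.0259 353.8053 223.879 ]
[  0.4361   0.0294   0.027  304.7892 222.5843]
[  0.4903  -0.0112   0.0267 319.5869 203.587 ]
[  0.4903   0.0581   0.0256 294.9033 203.1519]
[  0.4915  -0.0703   0.0289 340.5781 203.4844]
g 416.92706298828125 216.5482635498047 60.19986343383789 61.26128005981445 z 0.0636110539426965 [ 0.4543 -0.2757  0.061 ]
r 217.53054809570312 214.85218811035156 56.78629684448242 57.93482971191406 z 0.06285962877151885 [0.4502 0.2643 0.061 ]
```

Request:
{"name": "drive_tool", "arguments": {"steps": [[[0.03,0.032,0],[0,0,-0.03]],[[0.06,0.065,0],[0,0,-0.06]],[[0.09,0.1,0],[0,0,-0.09]],[[0.12,0.13,0],[0,0,-0.12]],[[0.15,0.165,-0.01],[0,0,-0.15]],[[0.18,0.2,-0.01],[0,0,-0.18]],[[0.21,0.235,-0.02],[0,0,-0.21]],[[0.24,0.27,-0.03],[0,0,-0.24]],[[0.27,0.3,-0.03],[0,0,-0.27]],[[0.287,0.326,-0.04],[0,0,-0.27]]], "hand": 0.35, "force": 60}}

```text
time_s: 1.2
eef_pos: [0.4564, -0.2748, 0.1998]
orientation: [3.141, 0.001, 0.003]
ft_force: [-0.2, -0.7, 0.3]
finger_gap: 0.0554
grasp_force: 0.0
```

```bash
python3 - <<'E'
from h import *
s=sensors.sense();print(s['eef_pos'],s['orientation'],s['finger_gap'],s['time_s'])
im,d,i=cap('wrist','w1.png');print(i)
print(discs(im,d,i))
E
```

```text
[ 0.45638115 -0.27477445  0.19979934] [3.14059108e+00 1.15450148e-03 2.68107292e-03] 0.055382588493867166 1.2
{'fx': 321.32568206505294, 'fy': 321.32568206505294, 'cx': 323.7277804483698, 'cy': 201.27831373784903, 'camera_from_world': array([[ 5.72962249e-04, -9.99999346e-01,  9.89336328e-04,
        -2.76045711e-01],
       [-9.62061823e-01, -2.81303282e-04,  2.72831393e-01,
         4.14721698e-01],
       [-2.72830936e-01, -1.10812480e-03, -9.62061356e-01,
         4.66338650e-01],
       [ 0.00000000e+00,  0.00000000e+00,  0.00000000e+00,
         1.00000000e+00]])}
[(np.float64(0.4255008127170382), np.float64(-0.11368791562942218), np.float32(0.022258935), 170.0, 209.5), (np.float64(0.4283341126894), np.float64(-0.029664670387945236), np.float32(0.027554702), 89.72093200683594, 206.906982421875), (np.float64(0.4898628502302056), np.float64(-0.07408784359154116), np.float32(0.027238088), 122.0, 148.0), (np.float64(0.4918147098161909), np.float64(-0.010605044908744754), np.float32(0.0289076), 58.0, 146.0)]
```

View pics/w1.png

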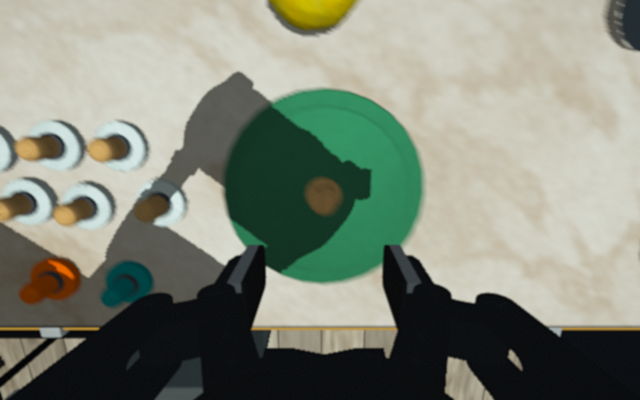

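The wrist view shows the green lid, about (325,186) with its knob at (322,197), nearly centred on the gripper, and the stamps at left.

```bash
cat >> h.py <<'E'
def green(im,d,info,z=.0615):
    P,h=blobs(im,d,info)
    m=((h[...,0]>=60)&(h[...,0]<=90)&(h[...,1]>100)&(d>0)).astype(np.uint8)
    c=max(cv2.findContours(m,0,1)[0],key=cv2.contourArea); c=cv2.convexHull(c)
    pts=np.array([ray(info,*p[0],z)[:2] for p in c],np.float32)
    (cx,cy),r=cv2.minEnclosingCircle(pts); return cx,cy,r
def tops(im,d,info,z0,z1):
    """brown tops between heights z0,z1: centre of top points"""
    P,h=blobs(im,d,info)
    m=((h[...,0]>=5)&(h[...,0]<=22)&(h[...,1]>80)&(P[...,2]>z0)&(P[...,2]<z1)&(d>0)).astype(np.uint8)
    n,l,st,_=cv2.connectedComponentsWithStats(m); o=[]
    for k in range(1,n):
        if st[k,4]<40: continue
        q=P[l==k]; o.append((*np.median(q,0),*((q[:,:2].max(0)+q[:,:2].min(0))/2),*np.ptp(q[:,:2],axis=0),st[k,4]))
    return o
E
python3 - <<'E'
from h import *
np.set_printoptions(precision=4,suppress=True)
im,d,i=cap('wrist');print(green(im,d,i))
for t in tops(im,d,i,.085,.1)+tops(im,d,i,.041,.055):print(np.array(t))
E
```

```text
(0.45356065034866333, -0.27767127752304077, 0.08800865709781647)
[  0.456   -0.2775   0.0915   0.4548  -0.2776   0.0216   0.0224 602.    ]
[  0.491   -0.0129   0.046    0.4906  -0.0098   0.0211   0.0216 503.    ]
[  0.4902  -0.0771   0.0459   0.4896  -0.0755   0.0201   0.0204 461.    ]
[  0.4329   0.0273   0.0451   0.4326   0.0288   0.0214   0.0157 328.    ]
[  0.4324  -0.1091   0.046    0.4317  -0.1076   0.0213   0.0201 403.    ]
[  0.4287  -0.0323   0.0459   0.4277  -0.03     0.0213   0.0216 417.    ]
[  0.3435   0.0226   0.0458   0.3418   0.0254   0.0219   0.0224 363.    ]
```

Request:
{"name": "drive_tool", "arguments": {"steps": [[[0.0,-0.002,-0.03],[0,0,0]],[[0.0,-0.002,-0.07],[0,0,0]],[[0.0,-0.002,-0.1],[0,0,0]],[[0.0,-0.002,-0.112],[0,0,0]],[[0.0,-0.002,-0.118],[0,0,0]],[[0.0,-0.002,-0.122],[0,0,0]],[[0.0,-0.002,-0.122],[0,0,0]],[[0.0,-0.002,-0.122],[0,0,0]],[[0.0,-0.002,-0.122],[0,0,0]],[[0.0,-0.002,-0.122],[0,0,0]]]}}

```text
time_s: 2.3
eef_pos: [0.4544, -0.2784, 0.0778]
orientation: [3.141, 0.001, 0.001]
ft_force: [-0.3, -0.3, 0.2]
finger_gap: 0.0552
grasp_force: 0.0
```

Request:
{"name": "drive_tool", "arguments": {"steps": [[[0,0,0],[0,0,0]],[[0,0,0],[0,0,0]],[[0,0,0],[0,0,0]],[[0,0,0],[0,0,0]],[[0,0,0],[0,0,0]],[[0,0,0],[0,0,0]],[[0,0,0],[0,0,0]],[[0,0,0],[0,0,0]],[[0,0,0.005],[0,0,0]],[[0,0,0.01],[0,0,0]]], "hand": 1, "force": 60}}

```text
time_s: 3.3
eef_pos: [0.4541, -0.2781, 0.0875]
orientation: [-3.141, -0.001, 0.001]
ft_force: [1.0, -0.6, -1.7]
finger_gap: 0.0211
grasp_force: 58.7
```

Request:
{"name": "drive_tool", "arguments": {"steps": [[[0,0,0.03],[0,0,0]],[[0,0,0.04],[0,0,0]],[[0,-0.03,0.04],[0,0,0]],[[0,-0.065,0.04],[0,0,0]],[[0,-0.1,0.04],[0,0,0]],[[0,-0.135,0.04],[0,0,0]],[[0,-0.165,0.04],[0,0,0]],[[0,-0.185,0.04],[0,0,0]],[[0,-0.185,0.04],[0,0,0]],[[0,-0.185,0.01],[0,0,0]]]}}

```text
time_s: 4.3
eef_pos: [0.4555, -0.4652, 0.0999]
orientation: [3.137, 0.0, 0.006]
ft_force: [0.7, 0.6, -2.0]
finger_gap: 0.0211
grasp_force: 59.1
```

Request:
{"name": "drive_tool", "arguments": {"steps": [[[0,0,-0.02],[0,0,0]],[[0,0,-0.04],[0,0,0]],[[0,0,-0.055],[0,0,0]],[[0,0,-0.062],[0,0,0]],[[0,0,-0.067],[0,0,0]],[[0,0,-0.069],[0,0,0]],[[0,0,-0.07],[0,0,0]],[[0,0,-0.071],[0,0,0]],[[0,0,-0.072],[0,0,0]],[[0,0,-0.072],[0,0,0]]]}}

```text
time_s: 5.3
eef_pos: [0.4542, -0.4633, 0.0254]
orientation: [3.141, 0.001, 0.0]
ft_force: [0.1, 0.7, -1.2]
finger_gap: 0.0209
grasp_force: 59.1
```

Request:
{"name": "drive_tool", "arguments": {"steps": [[[0,0,0],[0,0,0]],[[0,0,0],[0,0,0]],[[0,0,0],[0,0,0]],[[0,0,0.002],[0,0,0]],[[0,0,0.03],[0,0,0]],[[0,0,0.07],[0,0,0]],[[0,0,0.12],[0,0,0]],[[0,0,0.17],[0,0,0]],[[-0.01,0.03,0.2],[0,0,0]],[[-0.02,0.06,0.22],[0,0,0]]], "hand": 0.35}}

```text
time_s: 6.3
eef_pos: [0.4344, -0.4034, 0.2481]
orientation: [3.139, 0.0, 0.004]
ft_force: [0.1, -0.1, 0.6]
finger_gap: 0.0553
grasp_force: 0.0
```

Request:
{"name": "drive_tool", "arguments": {"steps": [[[0,0.035,0.01],[0,0,0]],[[0,0.07,0.02],[0,0,0]],[[0,0.105,0.025],[0,0,0]],[[-0.01,0.14,0.025],[0,0,0]],[[-0.01,0.175,0.025],[0,0,0]],[[-0.014,0.21,0.025],[0,0,0]],[[-0.014,0.245,0.025],[0,0,0]],[[-0.014,0.27,0.025],[0,0,0]],[[-0.014,0.283,0.025],[0,0,0]],[[-0.014,0.283,0.025],[0,0,0]]]}}

```text
time_s: 7.3
eef_pos: [0.4202, -0.1192, 0.2705]
orientation: [3.142, 0.004, 0.0]
ft_force: [0.0, -0.7, -0.5]
finger_gap: 0.0553
grasp_force: 0.0
```

```bash
cat >> h.py <<'E'
def report(save=None):
    np.set_printoptions(precision=4,suppress=True)
    im,d,i=cap('wrist',save);s=sensors.sense();print(s['time_s'],s['eef_pos'],s['orientation'],'tin/lid',np.array(green(im,d,i,.06)))
    for t in tops(im,d,i,.041,.057):print(np.array(t)[[3,4,2,5,6,7]])
    return im,d,i
E
python3 - <<'E'
from h import *
report('w2.png')
E
```

```text
7.35 [ 0.4204 -0.1202  0.2705] [3.1412 0.0032 0.0007] tin/lid [ 0.4401 -0.3338  0.1424]
[  0.4912  -0.0101   0.0462   0.0199   0.0195 312.    ]
[  0.4898  -0.0745   0.0463   0.021    0.0197 309.    ]
[  0.4879   0.0598   0.0461   0.02     0.0195 314.    ]
[  0.4334   0.0314   0.0462   0.0192   0.019  268.    ]
[  0.432   -0.1068   0.0462   0.0204   0.0204 275.    ]
[  0.4284  -0.0303   0.0462   0.0206   0.0199 268.    ]
[  0.424    0.0955   0.0461   0.0199   0.0201 281.    ]
[  0.3416   0.0252   0.0459   0.0212   0.0213 250.    ]
```

View pics/w2.png

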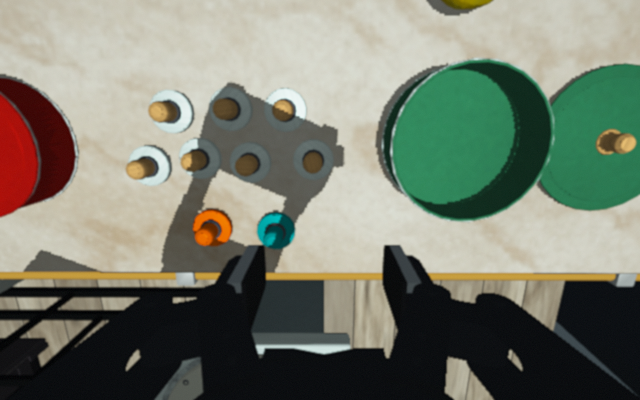

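The view shows the green tin open at about (475,140), with its lid flat at (615,140) and all seven stamps upright.

```bash
cat >> h.py <<'E'
def rim(d,info,c=(.4543,-.2776)):
    P=world(info,d); r=np.hypot(P[...,0]-c[0],P[...,1]-c[1])
    m=(d>0)&(P[...,2]>.056)&(P[...,2]<.066)&(r>.07)&(r<.1); q=P[m][:,:2]
    f=None
    for _ in range(4):
        A=np.c_[2*q,np.ones(len(q))];s=np.linalg.lstsq(A,(q**2).sum(1),rcond=None)[0]
        R=np.sqrt(s[2]+s[0]**2+s[1]**2);e=abs(np.hypot(*(q-s[:2]).T)-R);f=(s[0],s[1],R,len(q));q=q[e<max(.003,2*np.median(e))]
    return np.array(f)
E
python3 - <<'E'
from h import *
im,d,i=cap('wrist');print(rim(d,i))
E
```

```text
[ 4.54167967e-01 -2.76296244e-01  8.37212635e-02  2.49400000e+03]
```

Request:
{"name": "drive_tool", "arguments": {"steps": [[[0.005,0.006,-0.045],[0,0,0]],[[0.012,0.0135,-0.09],[0,0,0]],[[0.012,0.0135,-0.135],[0,0,0]],[[0.012,0.0135,-0.175],[0,0,0]],[[0.012,0.0135,-0.21],[0,0,0]],[[0.012,0.0135,-0.23],[0,0,0]],[[0.012,0.0135,-0.238],[0,0,0]],[[0.012,0.0135,-0.2435],[0,0,0]],[[0.012,0.0135,-0.2435],[0,0,0]],[[0.012,0.0135,-0.2435],[0,0,0]]]}}

```text
time_s: 8.4
eef_pos: [0.4327, -0.1071, 0.0275]
orientation: [3.141, 0.001, 0.002]
ft_force: [0.6, -0.1, 0.7]
finger_gap: 0.0557
grasp_force: 0.0
```

Request:
{"name": "drive_tool", "arguments": {"steps": [[[0,0,0],[0,0,0]],[[0,0,0],[0,0,0]],[[0,0,0],[0,0,0]],[[0,0,0],[0,0,0]],[[0,0,0],[0,0,0]],[[0,0,0.01],[0,0,0]],[[0,0,0.04],[0,0,0]],[[0,0,0.07],[0,0,0]],[[0,0,0.09],[0,0,0]],[[0,0,0.1],[0,0,0]]], "hand": 1, "force": 60}}

```text
time_s: 9.4
eef_pos: [0.4327, -0.1068, 0.1289]
orientation: [3.141, 0.002, 0.004]
ft_force: [0.0, -1.0, -1.8]
finger_gap: 0.0211
grasp_force: 58.8
```

Request:
{"name": "drive_tool", "arguments": {"steps": [[[0,-0.03,0.01],[0,0,0]],[[0.01,-0.065,0.02],[0,0,0]],[[0.015,-0.1,0.03],[0,0,0]],[[0.02,-0.135,0.03],[0,0,0]],[[0.022,-0.155,0.03],[0,0,0]],[[0.022,-0.17,0.03],[0,0,0]],[[0.022,-0.17,0.03],[0,0,0]],[[0.022,-0.17,0.03],[0,0,0]],[[0.022,-0.17,0.03],[0,0,0]],[[0.022,-0.17,0.03],[0,0,0]]]}}

```text
time_s: 10.4
eef_pos: [0.4541, -0.2757, 0.1567]
orientation: [-3.141, -0.003, 0.001]
ft_force: [-0.1, 0.2, -1.3]
finger_gap: 0.0211
grasp_force: 59.1
```

```bash
python3 - <<'E'
from h import *
im,d,i=report('w3.png');print(rim(d,i))
P=world(i,d);q=P[(np.hypot(P[...,0]-.4542,P[...,1]+.277)<.05)&(P[...,2]<.02)&(d>0)];print(np.median(q,0))
E
```

```text
10.45 [ 0.4542 -0.2759  0.1568] [-3.1413 -0.0027  0.0003] tin/lid [ 0.4569 -0.3481  0.1552]
[  0.4903  -0.0745   0.0458   0.0208   0.022  672.    ]
[  0.4281  -0.0304   0.0459   0.0208   0.0204 565.    ]
[   0.4548   -0.2774    0.0835 3916.    ]
[ 0.4643 -0.2775  0.0043]
```

View pics/w3.png

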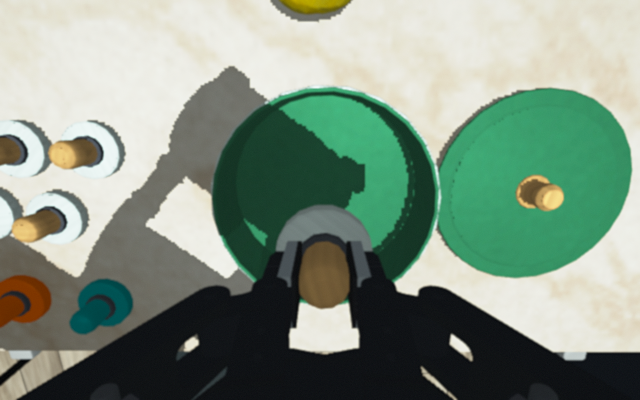

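The stamp is held straight under the gripper at (322,245), and the tin below it is empty.

Request:
{"name": "drive_tool", "arguments": {"steps": [[[0.0005,-0.0015,-0.03],[0,0,0]],[[0.0005,-0.0015,-0.06],[0,0,0]],[[0.0005,-0.0015,-0.09],[0,0,0]],[[0.0005,-0.0015,-0.11],[0,0,0]],[[0.0005,-0.0015,-0.118],[0,0,0]],[[0.0005,-0.0015,-0.122],[0,0,0]],[[0.0005,-0.0015,-0.125],[0,0,0]],[[0.0005,-0.0015,-0.126],[0,0,0]],[[0.0005,-0.0015,-0.126],[0,0,0]],[[0.0005,-0.0015,-0.126],[0,0,0]]]}}

```text
time_s: 11.45
eef_pos: [0.455, -0.2784, 0.0314]
orientation: [3.141, 0.001, 0.001]
ft_force: [0.9, -0.2, -1.3]
finger_gap: 0.0212
grasp_force: 59.1
```

Request:
{"name": "drive_tool", "arguments": {"steps": [[[0,0,0],[0,0,0]],[[0,0,0],[0,0,0]],[[0,0,0],[0,0,0]],[[0,0,0.0],[0,0,0]],[[0,0,0.01],[0,0,0]],[[0,0,0.04],[0,0,0]],[[0,0,0.08],[0,0,0]],[[0,0,0.12],[0,0,0]],[[0.01,0.035,0.15],[0,0,0]],[[0.02,0.07,0.17],[0,0,0]]], "hand": 0.6}}

```text
time_s: 12.45
eef_pos: [0.4752, -0.2082, 0.2038]
orientation: [3.14, -0.002, 0.004]
ft_force: [0.1, -0.4, -0.4]
finger_gap: 0.0343
grasp_force: 0.0
```

Request:
{"name": "drive_tool", "arguments": {"steps": [[[0.005,0.03,0],[0,0,0]],[[0.01,0.065,0],[0,0,0]],[[0.015,0.1,0],[0,0,0]],[[0.015,0.12,0],[0,0,0]],[[0.015,0.133,0],[0,0,0]],[[0.015,0.133,0],[0,0,0]],[[0.015,0.133,0],[0,0,0]],[[0.015,0.133,0],[0,0,0]],[[0.015,0.133,0],[0,0,0]],[[0.015,0.133,0],[0,0,0]]], "hand": 0.4}}

```text
time_s: 13.45
eef_pos: [0.4897, -0.0758, 0.2007]
orientation: [3.142, -0.0, -0.0]
ft_force: [0.4, -0.2, 0.2]
finger_gap: 0.0512
grasp_force: 0.0
```

```bash
python3 - <<'E'
from h import *
im,d,i=report('w4.png');print(rim(d,i))
E
```

```text
13.5 [ 0.4897 -0.0757  0.2007] [-3.1416 -0.0001  0.0002] tin/lid [ 0.449  -0.292   0.0999]
[  0.492   -0.0097   0.0462   0.0205   0.0203 406.    ]
[  0.4909  -0.0741   0.046    0.0205   0.0207 402.    ]
[  0.489    0.0602   0.0461   0.0208   0.0205 401.    ]
[  0.4546  -0.2777   0.0486   0.0206   0.0212 447.    ]
[  0.433    0.0323   0.0461   0.0214   0.0205 363.    ]
[  0.4279  -0.0298   0.046    0.0206   0.0188 317.    ]
[  0.4247   0.0949   0.046    0.0192   0.0199 358.    ]
[   0.4546   -0.2761    0.0837 3335.    ]
```

Request:
{"name": "drive_tool", "arguments": {"steps": [[[0.001,0.0015,-0.04],[0,0,0]],[[0.001,0.0015,-0.085],[0,0,0]],[[0.001,0.0015,-0.125],[0,0,0]],[[0.001,0.0015,-0.15],[0,0,0]],[[0.001,0.0015,-0.163],[0,0,0]],[[0.001,0.0015,-0.17],[0,0,0]],[[0.001,0.0015,-0.174],[0,0,0]],[[0.001,0.0015,-0.174],[0,0,0]],[[0.001,0.0015,-0.174],[0,0,0]],[[0.001,0.0015,-0.174],[0,0,0]]]}}

```text
time_s: 14.5
eef_pos: [0.4911, -0.0738, 0.0275]
orientation: [3.141, 0.001, 0.002]
ft_force: [-0.2, 0.2, -0.1]
finger_gap: 0.0512
grasp_force: 0.0
```

Request:
{"name": "drive_tool", "arguments": {"steps": [[[0,0,0],[0,0,0]],[[0,0,0],[0,0,0]],[[0,0,0],[0,0,0]],[[0,0,0],[0,0,0]],[[0,0,0],[0,0,0]],[[0,0,0.01],[0,0,0]],[[0,0,0.04],[0,0,0]],[[0,0,0.08],[0,0,0]],[[0,0,0.11],[0,0,0]],[[0,0,0.12],[0,0,0]]], "hand": 1}}

```text
time_s: 15.5
eef_pos: [0.4918, -0.074, 0.15]
orientation: [3.14, 0.001, 0.007]
ft_force: [-0.5, -0.8, -2.2]
finger_gap: 0.0209
grasp_force: 58.8
```

Request:
{"name": "drive_tool", "arguments": {"steps": [[[0,-0.03,0.0],[0,0,0]],[[0.005,-0.065,0.0],[0,0,0]],[[0.01,-0.1,0.0],[0,0,0]],[[0.015,-0.135,0.0],[0,0,0]],[[0.017,-0.17,0.0],[0,0,0]],[[0.017,-0.19,0.0],[0,0,0]],[[0.017,-0.203,0.0],[0,0,0]],[[0.017,-0.203,0.0],[0,0,0]],[[0.017,-0.203,0.0],[0,0,0]],[[0.017,-0.203,0.0],[0,0,0]]]}}

```text
time_s: 16.5
eef_pos: [0.5076, -0.2754, 0.1467]
orientation: [-3.141, -0.003, 0.001]
ft_force: [-0.1, -0.7, -1.8]
finger_gap: 0.0215
grasp_force: 59.0
```

Request:
{"name": "drive_tool", "arguments": {"steps": [[[0,0,-0.01],[0,0,0]],[[0,0,-0.03],[0,0,0]],[[0,0,-0.06],[0,0,0]],[[0,0,-0.085],[0,0,0]],[[0,0,-0.1],[0,0,0]],[[0,0,-0.108],[0,0,0]],[[0,0,-0.112],[0,0,0]],[[0,0,-0.115],[0,0,0]],[[0,0,-0.116],[0,0,0]],[[0,0,-0.116],[0,0,0]]]}}

```text
time_s: 17.5
eef_pos: [0.5079, -0.2769, 0.0312]
orientation: [3.141, 0.001, 0.001]
ft_force: [0.8, -0.3, -0.6]
finger_gap: 0.0213
grasp_force: 59.0
```

Request:
{"name": "drive_tool", "arguments": {"steps": [[[0,0,0],[0,0,0]],[[0,0,0],[0,0,0]],[[0,0,0],[0,0,0]],[[0,0,0.0],[0,0,0]],[[0,0,0.01],[0,0,0]],[[0,0,0.04],[0,0,0]],[[0,0,0.08],[0,0,0]],[[0,0,0.12],[0,0,0]],[[-0.01,0.035,0.15],[0,0,0]],[[-0.02,0.07,0.17],[0,0,0]]], "hand": 0.6}}

```text
time_s: 18.5
eef_pos: [0.488, -0.2067, 0.2036]
orientation: [3.14, -0.001, 0.005]
ft_force: [-0.4, 0.4, -0.3]
finger_gap: 0.034
grasp_force: 0.0
```

Request:
{"name": "drive_tool", "arguments": {"steps": [[[-0.015,0.03,0],[0,0,0]],[[-0.03,0.065,0],[0,0,0]],[[-0.04,0.1,0],[0,0,0]],[[-0.05,0.135,0],[0,0,0]],[[-0.06,0.165,0],[0,0,0]],[[-0.06,0.177,0],[0,0,0]],[[-0.06,0.177,0],[0,0,0]],[[-0.06,0.177,0],[0,0,0]],[[-0.06,0.177,0],[0,0,0]],[[-0.06,0.177,0],[0,0,0]]], "hand": 0.4}}

```text
time_s: 19.5
eef_pos: [0.428, -0.0306, 0.2008]
orientation: [3.141, -0.0, 0.0]
ft_force: [-0.2, 0.4, 0.1]
finger_gap: 0.0514
grasp_force: 0.0
```

```bash
python3 - <<'E'
from h import *
im,d,i=report('w5.png');print(rim(d,i))
E
```

```text
19.55 [ 0.4279 -0.0304  0.2007] [ 3.1415 -0.0004 -0.0001] tin/lid [ 0.4539 -0.2775  0.0848]
[  0.5072  -0.2756   0.0486   0.0206   0.0221 628.    ]
[  0.4909  -0.0091   0.0462   0.0206   0.0203 481.    ]
[  0.488    0.0604   0.0461   0.0215   0.0206 476.    ]
[  0.454   -0.2777   0.0486   0.0201   0.0224 538.    ]
[  0.433    0.0323   0.0462   0.0206   0.0208 407.    ]
[  0.4283  -0.0288   0.0462   0.0205   0.0207 400.    ]
[  0.424    0.0951   0.0462   0.02     0.0199 387.    ]
[  0.3421   0.019    0.0451   0.0191   0.0077 111.    ]
[   0.4543   -0.2758    0.0836 2264.    ]
```

Request:
{"name": "drive_tool", "arguments": {"steps": [[[0.0005,0.001,-0.04],[0,0,0]],[[0.0005,0.001,-0.085],[0,0,0]],[[0.0005,0.001,-0.125],[0,0,0]],[[0.0005,0.001,-0.15],[0,0,0]],[[0.0005,0.001,-0.163],[0,0,0]],[[0.0005,0.001,-0.17],[0,0,0]],[[0.0005,0.001,-0.174],[0,0,0]],[[0.0005,0.001,-0.174],[0,0,0]],[[0.0005,0.001,-0.174],[0,0,0]],[[0.0005,0.001,-0.174],[0,0,0]]]}}

```text
time_s: 20.55
eef_pos: [0.4286, -0.0288, 0.0274]
orientation: [3.141, 0.001, 0.002]
ft_force: [-0.1, -0.1, 0.6]
finger_gap: 0.0511
grasp_force: 0.0
```

Request:
{"name": "drive_tool", "arguments": {"steps": [[[0,0,0],[0,0,0]],[[0,0,0],[0,0,0]],[[0,0,0],[0,0,0]],[[0,0,0],[0,0,0]],[[0,0,0],[0,0,0]],[[0,0,0.01],[0,0,0]],[[0,0,0.04],[0,0,0]],[[0,0,0.08],[0,0,0]],[[0,0,0.11],[0,0,0]],[[0,0,0.12],[0,0,0]]], "hand": 1}}

```text
time_s: 21.55
eef_pos: [0.4291, -0.0288, 0.1498]
orientation: [3.141, 0.001, 0.006]
ft_force: [0.2, 0.5, -1.9]
finger_gap: 0.0213
grasp_force: 58.8
```

Request:
{"name": "drive_tool", "arguments": {"steps": [[[0,-0.035,0.0],[0,0,0]],[[-0.005,-0.075,0.0],[0,0,0]],[[-0.01,-0.115,0.0],[0,0,0]],[[-0.015,-0.155,0.0],[0,0,0]],[[-0.02,-0.195,0.0],[0,0,0]],[[-0.025,-0.23,0.0],[0,0,0]],[[-0.027,-0.248,0.0],[0,0,0]],[[-0.027,-0.248,0.0],[0,0,0]],[[-0.027,-0.248,0.0],[0,0,0]],[[-0.027,-0.248,0.0],[0,0,0]]]}}

```text
time_s: 22.55
eef_pos: [0.401, -0.2756, 0.1465]
orientation: [-3.141, -0.002, 0.001]
ft_force: [-0.0, 0.4, -0.3]
finger_gap: 0.0211
grasp_force: 59.1
```

Request:
{"name": "drive_tool", "arguments": {"steps": [[[0,0,-0.01],[0,0,0]],[[0,0,-0.03],[0,0,0]],[[0,0,-0.06],[0,0,0]],[[0,0,-0.085],[0,0,0]],[[0,0,-0.1],[0,0,0]],[[0,0,-0.108],[0,0,0]],[[0,0,-0.112],[0,0,0]],[[0,0,-0.115],[0,0,0]],[[0,0,-0.116],[0,0,0]],[[0,0,-0.116],[0,0,0]]]}}

```text
time_s: 23.55
eef_pos: [0.4014, -0.2769, 0.0312]
orientation: [3.141, 0.001, 0.001]
ft_force: [0.0, 0.4, -0.7]
finger_gap: 0.0212
grasp_force: 59.1
```

Request:
{"name": "drive_tool", "arguments": {"steps": [[[0,0,0],[0,0,0]],[[0,0,0],[0,0,0]],[[0,0,0],[0,0,0]],[[0,0,0.0],[0,0,0]],[[0,0,0.01],[0,0,0]],[[0,0,0.04],[0,0,0]],[[0,0,0.08],[0,0,0]],[[0,0,0.12],[0,0,0]],[[0.01,0.035,0.15],[0,0,0.1]],[[0.02,0.07,0.17],[0,0,0.2]]], "hand": 0.6}}

```text
time_s: 24.55
eef_pos: [0.4216, -0.2066, 0.2037]
orientation: [3.124, 0.318, 0.004]
ft_force: [1.0, 0.5, -0.1]
finger_gap: 0.0339
grasp_force: 0.0
```

Request:
{"name": "drive_tool", "arguments": {"steps": [[[0.015,0.03,0],[0,0,0.12]],[[0.03,0.065,0],[0,0,0.24]],[[0.04,0.1,0],[0,0,0.36]],[[0.05,0.135,0],[0,0,0.48]],[[0.06,0.165,0],[0,0,0.6]],[[0.07,0.19,0],[0,0,0.72]],[[0.07,0.198,0],[0,0,0.84]],[[0.07,0.198,0],[0,0,0.847]],[[0.07,0.198,0],[0,0,0.847]],[[0.07,0.198,0],[0,0,0.847]]], "hand": 0.4}}

```text
time_s: 25.55
eef_pos: [0.491, -0.0094, 0.201]
orientation: [2.723, 1.567, -0.0]
ft_force: [0.8, -0.6, 0.3]
finger_gap: 0.0514
grasp_force: 0.0
```

```bash
python3 - <<'E'
from h import *
im,d,i=report('w6.png');print(rim(d,i)); print(sensors.sense()['joint_positions'])
E
```

```text
25.6 [ 0.4911 -0.0094  0.201 ] [2.7227 1.5671 0.    ] tin/lid [ 0.4534 -0.1628  0.0283]
[  0.4886   0.0611   0.0462   0.0211   0.0217 481.    ]
[  0.4239   0.0956   0.0461   0.0208   0.0208 471.    ]
[  0.4336   0.0332   0.0462   0.0201   0.0212 406.    ]
[  0.4913  -0.0081   0.0461   0.0205   0.0204 402.    ]
[  0.6511  -0.1118   0.0498   0.0183   0.0091 232.    ]
[  0.3425   0.0263   0.0458   0.021    0.0224 394.    ]
[  0.5073  -0.2761   0.0482   0.0199   0.0218 312.    ]
[ 0.46   -0.1922  0.0011  8.    ]
[-0.1408  0.3542  1.7177 -0.0001  1.0696  0.3855]
```

View pics/w6.png

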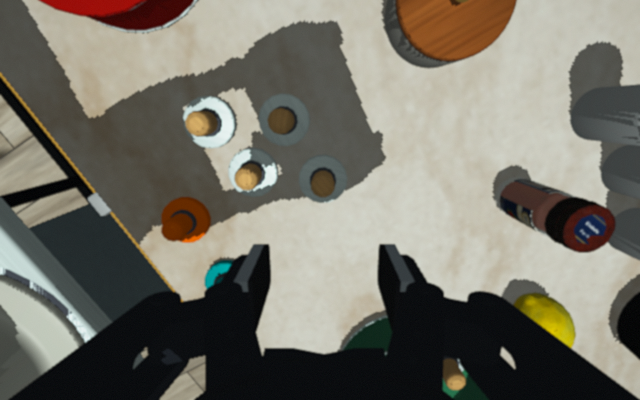

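Four stamps remain, at (205,122), (283,118), (252,172) and (323,178). The gripper is turned for the 60° slot.

Request:
{"name": "drive_tool", "arguments": {"steps": [[[0.0,0.0005,-0.04],[0,0,0]],[[0.0,0.0005,-0.085],[0,0,0]],[[0.0,0.0005,-0.125],[0,0,0]],[[0.0,0.0005,-0.15],[0,0,0]],[[0.0,0.0005,-0.163],[0,0,0]],[[0.0,0.0005,-0.17],[0,0,0]],[[0.0,0.0005,-0.174],[0,0,0]],[[0.0,0.0005,-0.174],[0,0,0]],[[0.0,0.0005,-0.174],[0,0,0]],[[0.0,0.0005,-0.174],[0,0,0]]]}}

```text
time_s: 26.6
eef_pos: [0.4916, -0.0083, 0.0275]
orientation: [2.72, 1.571, 0.002]
ft_force: [-0.3, 0.6, 1.0]
finger_gap: 0.0515
grasp_force: 0.0
```

Request:
{"name": "drive_tool", "arguments": {"steps": [[[0,0,0],[0,0,0]],[[0,0,0],[0,0,0]],[[0,0,0],[0,0,0]],[[0,0,0],[0,0,0]],[[0,0,0],[0,0,0]],[[0,0,0.01],[0,0,0]],[[0,0,0.04],[0,0,0]],[[0,0,0.08],[0,0,0]],[[0,0,0.11],[0,0,0]],[[0,0,0.12],[0,0,0]]], "hand": 1}}

```text
time_s: 27.6
eef_pos: [0.4923, -0.0083, 0.15]
orientation: [2.718, 1.57, 0.005]
ft_force: [0.6, 1.1, -1.7]
finger_gap: 0.0215
grasp_force: 58.9
```

Request:
{"name": "drive_tool", "arguments": {"steps": [[[0,-0.035,0.0],[0,0,0]],[[-0.005,-0.075,0.0],[0,0,0]],[[-0.01,-0.115,0.0],[0,0,0]],[[-0.01,-0.155,0.0],[0,0,0]],[[-0.01,-0.19,0.0],[0,0,0]],[[-0.01,-0.215,0.0],[0,0,0]],[[-0.01,-0.2225,0.0],[0,0,0]],[[-0.01,-0.2225,0.0],[0,0,0]],[[-0.01,-0.2225,0.0],[0,0,0]],[[-0.01,-0.2225,0.0],[0,0,0]]]}}

```text
time_s: 28.6
eef_pos: [0.481, -0.2295, 0.1467]
orientation: [-2.719, -1.573, 0.0]
ft_force: [0.6, 0.3, -0.1]
finger_gap: 0.0211
grasp_force: 58.9
```

Request:
{"name": "drive_tool", "arguments": {"steps": [[[0,0,-0.01],[0,0,0]],[[0,0,-0.03],[0,0,0]],[[0,0,-0.06],[0,0,0]],[[0,0,-0.085],[0,0,0]],[[0,0,-0.1],[0,0,0]],[[0,0,-0.108],[0,0,0]],[[0,0,-0.112],[0,0,0]],[[0,0,-0.115],[0,0,0]],[[0,0,-0.116],[0,0,0]],[[0,0,-0.116],[0,0,0]]]}}

```text
time_s: 29.6
eef_pos: [0.4815, -0.2308, 0.0312]
orientation: [2.72, 1.571, 0.001]
ft_force: [-0.0, 0.2, -1.5]
finger_gap: 0.0212
grasp_force: 58.9
```

Request:
{"name": "drive_tool", "arguments": {"steps": [[[0,0,0],[0,0,0]],[[0,0,0],[0,0,0]],[[0,0,0],[0,0,0]],[[0,0,0.0],[0,0,0]],[[0,0,0.01],[0,0,0]],[[0,0,0.04],[0,0,0]],[[0,0,0.08],[0,0,0]],[[0,0,0.12],[0,0,0]],[[-0.01,0.035,0.15],[0,0,0]],[[-0.02,0.07,0.17],[0,0,0]]], "hand": 0.6}}

```text
time_s: 30.6
eef_pos: [0.4614, -0.1606, 0.2036]
orientation: [2.719, 1.568, 0.003]
ft_force: [-0.3, -0.1, -0.2]
finger_gap: 0.0343
grasp_force: 0.0
```

Request:
{"name": "drive_tool", "arguments": {"steps": [[[-0.01,0.03,0],[0,0,0]],[[-0.02,0.065,0],[0,0,0]],[[-0.025,0.1,0],[0,0,0]],[[-0.028,0.135,0],[0,0,0]],[[-0.028,0.165,0],[0,0,0]],[[-0.028,0.185,0],[0,0,0]],[[-0.028,0.1935,0],[0,0,0]],[[-0.028,0.1935,0],[0,0,0]],[[-0.028,0.1935,0],[0,0,0]],[[-0.028,0.1935,0],[0,0,0]]], "hand": 0.4}}

```text
time_s: 31.6
eef_pos: [0.4333, 0.0319, 0.2009]
orientation: [2.721, 1.57, 0.0]
ft_force: [0.6, -0.3, -0.1]
finger_gap: 0.051
grasp_force: 0.0
```

```bash
python3 - <<'E'
from h import *
im,d,i=report()
im,d,i=cap('top','t7.png')
print('top')
for t in tops(im,d,i,.038,.06):print(np.array(t)[[3,4,2,5,6,7]])
E
```

```text
31.65 [0.4333 0.0319 0.2008] [ 2.721   1.57   -0.0001] tin/lid [ 0.3546 -0.0356  0.0256]
[  0.4875   0.0616   0.046    0.0216   0.0217 478.    ]
[  0.4239   0.0962   0.0461   0.0207   0.0218 463.    ]
[  0.4328   0.0337   0.0461   0.0209   0.0205 404.    ]
[  0.6514  -0.1119   0.0492   0.0188   0.0084 295.    ]
[  0.342    0.0261   0.0459   0.0217   0.0224 386.    ]
top
[  0.6767   0.4804   0.0475   0.0461   0.1089 132.    ]
[  0.6572   0.0708   0.0577   0.0913   0.0883 466.    ]
[ 0.5475 -0.8066  0.0517  0.0287  0.0256 44.    ]
[ 0.5069 -0.2765  0.0463  0.0165  0.017  41.    ]
[ 0.4873 -0.8024  0.0542  0.0283  0.0406 63.    ]
[ 0.4813 -0.2315  0.0479  0.0162  0.0193 42.    ]
[  0.4681  -0.6832   0.0454   0.0487   0.1028 250.    ]
[ 0.4438 -0.303   0.0476  0.0169  0.0177 42.    ]
[ 0.3994 -0.2776  0.0464  0.0167  0.0185 43.    ]
[ 0.3445  0.024   0.0443  0.0191  0.0218 50.    ]
```

```bash
python3 - <<'E'
import cv2
im=cv2.imread('pics/t7.png')[170:260,260:500]
cv2.imwrite('pics/t7c.png',cv2.resize(im,None,fx=3.3,fy=3.3,interpolation=cv2.INTER_CUBIC))
E
```

```text
(no output)
```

View pics/t7c.png

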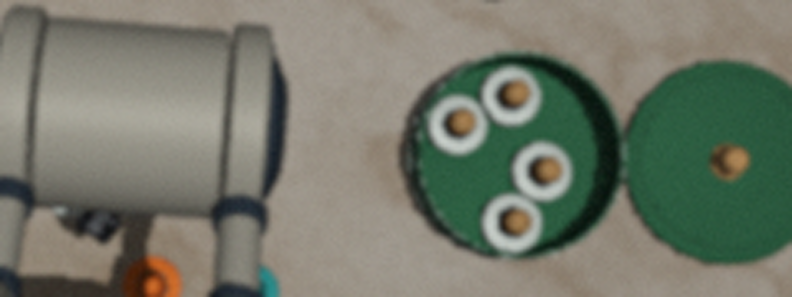

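The knock came: the centre stamp now stands at about (0.444,-0.303) in the tin. I'll put it back first.

Request:
{"name": "drive_tool", "arguments": {"steps": [[[0,-0.04,0],[0,0,0]],[[0.002,-0.08,0],[0,0,0]],[[0.004,-0.12,0],[0,0,0]],[[0.006,-0.16,0],[0,0,0]],[[0.008,-0.2,0],[0,0,0]],[[0.01,-0.24,0],[0,0,0]],[[0.011,-0.28,0],[0,0,0]],[[0.011,-0.32,0],[0,0,0]],[[0.011,-0.335,0],[0,0,0]],[[0.011,-0.335,0],[0,0,0]]], "hand": 0.58}}

```text
time_s: 32.7
eef_pos: [0.4438, -0.3043, 0.2005]
orientation: [2.722, 1.568, -0.0]
ft_force: [0.3, 0.7, 0.3]
finger_gap: 0.0361
grasp_force: 0.0
```

```bash
python3 - <<'E'
from h import *
im,d,i=report()
im,d,i=cap('scene')
for t in tops(im,d,i,.038,.06):
  if t[1]<-.2: print(np.array(t)[[3,4,2,5,6,7]])
E
```

```text
32.75 [ 0.4437 -0.3026  0.2005] [-2.7211 -1.5687  0.0001] tin/lid [ 0.4543 -0.3379  0.1456]
[  0.4817  -0.232    0.0491   0.0219   0.0219 548.    ]
[  0.5062  -0.2772   0.049    0.0211   0.0216 492.    ]
[  0.4004  -0.2771   0.0492   0.0197   0.0203 403.    ]
[  0.4435  -0.303    0.0492   0.0207   0.0203 419.    ]
[ 0.5355 -0.7983  0.0506  0.0485  0.0392 66.    ]
[ 0.4397 -0.3011  0.0475  0.0155  0.0208 40.    ]
[ 0.5048 -0.2727  0.0478  0.0184  0.0193 45.    ]
[ 0.3959 -0.275   0.0467  0.0182  0.0191 42.    ]
[ 0.4787 -0.2288  0.047   0.0183  0.0192 43.    ]
```

Request:
{"name": "drive_tool", "arguments": {"steps": [[[0,-0.0003,-0.04],[0,0,0]],[[0,-0.0003,-0.08],[0,0,0]],[[0,-0.0003,-0.12],[0,0,0]],[[0,-0.0003,-0.145],[0,0,0]],[[0,-0.0003,-0.16],[0,0,0]],[[0,-0.0003,-0.166],[0,0,0]],[[0,-0.0003,-0.17],[0,0,0]],[[0,-0.0003,-0.17],[0,0,0]],[[0,-0.0003,-0.17],[0,0,0]],[[0,-0.0003,-0.17],[0,0,0]]]}}

```text
time_s: 33.8
eef_pos: [0.4445, -0.3027, 0.0316]
orientation: [2.719, 1.571, 0.001]
ft_force: [0.1, -0.3, 0.5]
finger_gap: 0.0359
grasp_force: 0.0
```

Request:
{"name": "drive_tool", "arguments": {"steps": [[[0,0,0],[0,0,0]],[[0,0,0],[0,0,0]],[[0,0,0],[0,0,0]],[[0,0,0],[0,0,0]],[[0,0,0],[0,0,0]],[[0,0,0.004],[0,0,0]],[[0,0,0.008],[0,0,0]],[[0.0053,0.0125,0.008],[0,0,0]],[[0.0105,0.0255,0.008],[0,0,0]],[[0.0105,0.0255,0.008],[0,0,0]]], "hand": 1}}

```text
time_s: 34.8
eef_pos: [0.4551, -0.2749, 0.0387]
orientation: [-2.718, -1.573, 0.0]
ft_force: [-0.0, -0.1, -0.6]
finger_gap: 0.0214
grasp_force: 58.7
```

Request:
{"name": "drive_tool", "arguments": {"steps": [[[0,0,0],[0,0,0]],[[0,0,-0.003],[0,0,0]],[[0,0,-0.006],[0,0,0]],[[0,0,-0.007],[0,0,0]],[[0,0,-0.0075],[0,0,0]],[[0,0,-0.0075],[0,0,0]],[[0,0,-0.0075],[0,0,0]],[[0,0,-0.0075],[0,0,0]],[[0,0,-0.0075],[0,0,0]],[[0,0,-0.0075],[0,0,0]]]}}

```text
time_s: 35.8
eef_pos: [0.4545, -0.2771, 0.0315]
orientation: [-2.72, -1.571, 0.0]
ft_force: [-2.0, 1.9, 10.9]
finger_gap: 0.0211
grasp_force: 60.1
```

Request:
{"name": "drive_tool", "arguments": {"steps": [[[0,0,0],[0,0,0]],[[0,0,0],[0,0,0]],[[0,0,0],[0,0,0]],[[0,0,0.0],[0,0,0]],[[0,0,0.01],[0,0,0]],[[0,0,0.04],[0,0,0]],[[0,0,0.08],[0,0,0]],[[0,0,0.12],[0,0,0]],[[0,0.035,0.15],[0,0,0]],[[0,0.07,0.17],[0,0,0]]], "hand": 0.6}}

```text
time_s: 36.8
eef_pos: [0.4551, -0.207, 0.2042]
orientation: [2.719, 1.568, 0.002]
ft_force: [0.7, 0.3, 0.4]
finger_gap: 0.034
grasp_force: 0.0
```

Request:
{"name": "drive_tool", "arguments": {"steps": [[[-0.01,0.035,0],[0,0,0]],[[-0.021,0.075,0],[0,0,0]],[[-0.021,0.115,0],[0,0,0]],[[-0.021,0.155,0],[0,0,0]],[[-0.021,0.195,0],[0,0,0]],[[-0.021,0.225,0],[0,0,0]],[[-0.021,0.24,0],[0,0,0]],[[-0.021,0.24,0],[0,0,0]],[[-0.021,0.24,0],[0,0,0]],[[-0.021,0.24,0],[0,0,0]]], "hand": 0.4}}

```text
time_s: 37.8
eef_pos: [0.4337, 0.0323, 0.2015]
orientation: [2.72, 1.571, 0.0]
ft_force: [0.3, -0.2, 0.0]
finger_gap: 0.0514
grasp_force: 0.0
```

```bash
python3 - <<'E'
from h import *
im,d,i=report()
im,d,i=cap('top')
for t in tops(im,d,i,.038,.06):
  if -.4<t[1]<-.2: print(np.array(t)[[3,4,2,5,6,7]])
print(rim(d,i))
E
```

```text
37.85 [0.4338 0.0322 0.2015] [2.7208 1.5702 0.0002] tin/lid [ 0.3554 -0.0365  0.0255]
[  0.4874   0.0617   0.0461   0.0221   0.0213 481.    ]
[  0.4239   0.0962   0.046    0.0209   0.0215 466.    ]
[  0.4327   0.034    0.0461   0.0207   0.0207 401.    ]
[  0.6513  -0.1119   0.0493   0.0181   0.0086 295.    ]
[  0.3414   0.0262   0.0459   0.0216   0.0222 385.    ]
[ 0.456  -0.2712  0.0435  0.0166  0.0089 59.    ]
[ 0.5069 -0.2763  0.0472  0.0163  0.0169 41.    ]
[ 0.4543 -0.2784  0.0475  0.0162  0.0187 41.    ]
[ 0.3994 -0.2758  0.0475  0.0167  0.017  40.    ]
[  0.4561  -0.2785   0.084  281.    ]
```

Request:
{"name": "drive_tool", "arguments": {"steps": [[[-0.0005,0.001,-0.04],[0,0,0]],[[-0.0005,0.001,-0.085],[0,0,0]],[[-0.0005,0.001,-0.125],[0,0,0]],[[-0.0005,0.001,-0.15],[0,0,0]],[[-0.0005,0.001,-0.163],[0,0,0]],[[-0.0005,0.001,-0.17],[0,0,0]],[[-0.0005,0.001,-0.1745],[0,0,0]],[[-0.0005,0.001,-0.1745],[0,0,0]],[[-0.0005,0.001,-0.1745],[0,0,0]],[[-0.0005,0.001,-0.1745],[0,0,0]]]}}

```text
time_s: 38.9
eef_pos: [0.4336, 0.0339, 0.0274]
orientation: [2.72, 1.571, 0.002]
ft_force: [0.1, 0.5, -0.4]
finger_gap: 0.0512
grasp_force: 0.0
```

Request:
{"name": "drive_tool", "arguments": {"steps": [[[0,0,0],[0,0,0]],[[0,0,0],[0,0,0]],[[0,0,0],[0,0,0]],[[0,0,0],[0,0,0]],[[0,0,0],[0,0,0]],[[0,0,0.01],[0,0,0]],[[0,0,0.04],[0,0,0]],[[0,0,0.08],[0,0,0]],[[0,0,0.11],[0,0,0]],[[0,0,0.12],[0,0,0]]], "hand": 1}}

```text
time_s: 39.9
eef_pos: [0.4341, 0.034, 0.1498]
orientation: [2.718, 1.571, 0.005]
ft_force: [-0.1, 0.1, -1.4]
finger_gap: 0.0211
grasp_force: 58.9
```

Request:
{"name": "drive_tool", "arguments": {"steps": [[[0,-0.04,0.0],[0,0,0]],[[0,-0.085,0.0],[0,0,0]],[[-0.005,-0.13,0.0],[0,0,0]],[[-0.005,-0.175,0.0],[0,0,0]],[[-0.005,-0.22,0.0],[0,0,0]],[[-0.005,-0.265,0.0],[0,0,0]],[[-0.005,-0.31,0.0],[0,0,0]],[[-0.005,-0.345,0.0],[0,0,0]],[[-0.005,-0.356,0.0],[0,0,0]],[[-0.005,-0.356,0.0],[0,0,0]]]}}

```text
time_s: 40.9
eef_pos: [0.4278, -0.3231, 0.1462]
orientation: [-2.721, -1.569, 0.0]
ft_force: [-0.1, 0.9, -0.5]
finger_gap: 0.0209
grasp_force: 59.0
```

Request:
{"name": "drive_tool", "arguments": {"steps": [[[0,0,0],[0,0,0]],[[0,0,-0.02],[0,0,0]],[[0,0,-0.06],[0,0,0]],[[0,0,-0.085],[0,0,0]],[[0,0,-0.1],[0,0,0]],[[0,0,-0.108],[0,0,0]],[[0,0,-0.112],[0,0,0]],[[0,0,-0.115],[0,0,0]],[[0,0,-0.116],[0,0,0]],[[0,0,-0.116],[0,0,0]]]}}

```text
time_s: 41.9
eef_pos: [0.4284, -0.3221, 0.0313]
orientation: [2.72, 1.571, 0.0]
ft_force: [1.6, -0.6, -1.2]
finger_gap: 0.0212
grasp_force: 59.0
```

Request:
{"name": "drive_tool", "arguments": {"steps": [[[0,0,0],[0,0,0]],[[0,0,0],[0,0,0]],[[0,0,0],[0,0,0]],[[0,0,0.0],[0,0,0]],[[0,0,0.01],[0,0,0]],[[0,0,0.04],[0,0,0]],[[0,0,0.08],[0,0,0]],[[0,0,0.12],[0,0,0]],[[0,0.035,0.15],[0,0,0.1]],[[0.01,0.073,0.17],[0,0,0.2]]], "hand": 0.6}}

```text
time_s: 42.9
eef_pos: [0.4379, -0.2491, 0.2036]
orientation: [2.546, 1.836, 0.001]
ft_force: [1.3, 1.6, -0.4]
finger_gap: 0.0342
grasp_force: 0.0
```

Request:
{"name": "drive_tool", "arguments": {"steps": [[[0.01,0.04,0],[0,0,0.12]],[[0.02,0.08,0],[0,0,0.24]],[[0.03,0.12,0],[0,0,0.36]],[[0.04,0.16,0],[0,0,0.48]],[[0.05,0.2,0],[0,0,0.6]],[[0.05,0.24,0],[0,0,0.72]],[[0.05,0.28,0],[0,0,0.84]],[[0.05,0.31,0],[0,0,0.847]],[[0.05,0.31,0],[0,0,0.847]],[[0.05,0.31,0],[0,0,0.847]]], "hand": 0.4}}

```text
time_s: 43.9
eef_pos: [0.488, 0.0614, 0.2013]
orientation: [1.568, 2.722, 0.0]
ft_force: [0.2, 0.2, -0.2]
finger_gap: 0.0515
grasp_force: 0.0
```

```bash
python3 - <<'E'
from h import *
im,d,i=report('w8.png')
im,d,i=cap('top')
for t in tops(im,d,i,.038,.06):
  if -.4<t[1]<.2: print(np.array(t)[[3,4,2,5,6,7]])
E
```

```text
43.95 [0.4881 0.0607 0.2012] [ 1.5697  2.7209 -0.0001] tin/lid [ 0.3534 -0.0331  0.0263]
[  0.4238   0.0969   0.0461   0.0211   0.0208 471.    ]
[  0.3418   0.0267   0.046    0.0222   0.0218 496.    ]
[  0.7182   0.206    0.0496   0.0064   0.0132 122.    ]
[  0.4872   0.0623   0.0461   0.0213   0.0209 402.    ]
[ 0.7154  0.183   0.0454  0.0032  0.0078 51.    ]
[  0.4788  -0.2265   0.047    0.0159   0.0122 134.    ]
[  0.6742   0.0706   0.0579   0.0575   0.0881 295.    ]
[ 0.507  -0.2764  0.0476  0.0164  0.0162 41.    ]
[ 0.4815 -0.2315  0.0462  0.0166  0.0182 40.    ]
[ 0.4303 -0.322   0.0466  0.0169  0.0174 42.    ]
[ 0.3993 -0.2766  0.0466  0.0165  0.0168 41.    ]
```

Request:
{"name": "drive_tool", "arguments": {"steps": [[[-0.0005,0.001,-0.04],[0,0,0]],[[-0.0005,0.001,-0.085],[0,0,0]],[[-0.0005,0.001,-0.125],[0,0,0]],[[-0.0005,0.001,-0.15],[0,0,0]],[[-0.0005,0.001,-0.163],[0,0,0]],[[-0.0005,0.001,-0.17],[0,0,0]],[[-0.0005,0.001,-0.1745],[0,0,0]],[[-0.0005,0.001,-0.1745],[0,0,0]],[[-0.0005,0.001,-0.1745],[0,0,0]],[[-0.0005,0.001,-0.1745],[0,0,0]]]}}

```text
time_s: 45.0
eef_pos: [0.4881, 0.0619, 0.027]
orientation: [1.57, 2.72, 0.001]
ft_force: [0.0, 0.5, -1.0]
finger_gap: 0.0512
grasp_force: 0.0
```

Request:
{"name": "drive_tool", "arguments": {"steps": [[[0,0,0],[0,0,0]],[[0,0,0],[0,0,0]],[[0,0,0],[0,0,0]],[[0,0,0],[0,0,0]],[[0,0,0],[0,0,0]],[[0,0,0.01],[0,0,0]],[[0,0,0.04],[0,0,0]],[[0,0,0.08],[0,0,0]],[[0,0,0.11],[0,0,0]],[[0,0,0.12],[0,0,0]]], "hand": 1}}

```text
time_s: 46.0
eef_pos: [0.4888, 0.062, 0.1495]
orientation: [1.568, 2.718, 0.003]
ft_force: [-0.4, 0.2, -1.6]
finger_gap: 0.0211
grasp_force: 58.9
```

Request:
{"name": "drive_tool", "arguments": {"steps": [[[0,-0.04,0.0],[0,0,0]],[[0,-0.085,0.0],[0,0,0]],[[-0.005,-0.13,0.0],[0,0,0]],[[-0.007,-0.175,0.0],[0,0,0]],[[-0.007,-0.22,0.0],[0,0,0]],[[-0.007,-0.265,0.0],[0,0,0]],[[-0.007,-0.31,0.0],[0,0,0]],[[-0.007,-0.35,0.0],[0,0,0]],[[-0.007,-0.375,0.0],[0,0,0]],[[-0.007,-0.385,0.0],[0,0,0]]]}}

```text
time_s: 47.0
eef_pos: [0.4802, -0.3252, 0.1457]
orientation: [-1.573, -2.719, 0.0]
ft_force: [-0.3, -0.8, -2.3]
finger_gap: 0.0212
grasp_force: 59.0
```

```bash
python3 - <<'E'
from h import *
im,d,i=report('w9.png');print(rim(d,i))
E
```

```text
47.05 [ 0.4804 -0.3253  0.1458] [-1.5725 -2.7195  0.0005] tin/lid [ 0.4415 -0.3379  0.1462]
[  0.3996  -0.2784   0.0491   0.0212   0.0219 822.    ]
[  0.4812  -0.233    0.049    0.0216   0.021  821.    ]
[  0.4539  -0.2793   0.049    0.022    0.0218 753.    ]
[  0.506   -0.2779   0.049    0.021    0.0219 705.    ]
[  0.4292  -0.3227   0.0491   0.0213   0.0209 687.    ]
[   0.4541   -0.2777    0.0834 5010.    ]
```

View pics/w9.png

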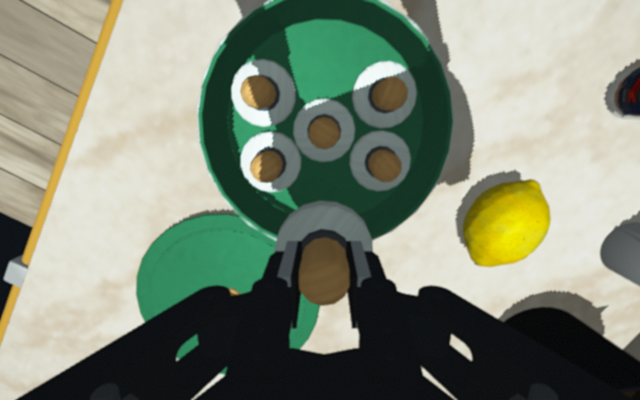

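The tin holds five stamps: centre (323,130), and (262,92), (385,94), (270,163), (381,163). The sixth is held over its slot.

Request:
{"name": "drive_tool", "arguments": {"steps": [[[0,0,0],[0,0,0]],[[0,0,-0.02],[0,0,0]],[[0,0,-0.06],[0,0,0]],[[0,0,-0.085],[0,0,0]],[[0,0,-0.095],[0,0,0]],[[0,0,-0.103],[0,0,0]],[[0,0,-0.109],[0,0,0]],[[0,0,-0.113],[0,0,0]],[[0,0,-0.116],[0,0,0]],[[0,0,-0.116],[0,0,0]]]}}

```text
time_s: 48.05
eef_pos: [0.4808, -0.3231, 0.0305]
orientation: [1.57, 2.721, -0.0]
ft_force: [-0.1, 0.1, -1.9]
finger_gap: 0.0211
grasp_force: 59.0
```

Request:
{"name": "drive_tool", "arguments": {"steps": [[[0,0,0],[0,0,0]],[[0,0,0],[0,0,0]],[[0,0,0],[0,0,0]],[[0,0,0.0],[0,0,0]],[[0,0,0.01],[0,0,0]],[[0,0,0.04],[0,0,0]],[[0,0,0.08],[0,0,0]],[[0,0,0.12],[0,0,0]],[[0,0.04,0.15],[0,0,0]],[[-0.01,0.08,0.17],[0,0,0]]], "hand": 0.6}}

```text
time_s: 49.05
eef_pos: [0.4718, -0.2431, 0.2032]
orientation: [1.57, 2.716, -0.0]
ft_force: [0.8, 1.4, -0.8]
finger_gap: 0.0341
grasp_force: 0.0
```

Request:
{"name": "drive_tool", "arguments": {"steps": [[[-0.01,0.04,0],[0,0,0]],[[-0.02,0.08,0],[0,0,0]],[[-0.03,0.125,0],[0,0,0]],[[-0.04,0.17,0],[0,0,0]],[[-0.047,0.215,0],[0,0,0]],[[-0.047,0.26,0],[0,0,0]],[[-0.047,0.3,0],[0,0,0]],[[-0.047,0.33,0],[0,0,0]],[[-0.047,0.339,0],[0,0,0]],[[-0.047,0.339,0],[0,0,0]]], "hand": 0.4}}

```text
time_s: 50.05
eef_pos: [0.4236, 0.0968, 0.2007]
orientation: [1.567, 2.722, 0.0]
ft_force: [0.1, -0.0, -0.2]
finger_gap: 0.0512
grasp_force: 0.0
```

```bash
python3 - <<'E'
from h import *
im,d,i=report()
print(sensors.sense()['eef_pos'])
im,d,i=cap('top')
for t in tops(im,d,i,.038,.06):
  if -.4<t[1]<.2: print(np.array(t)[[3,4,2,5,6,7]])
E
```

```text
50.1 [0.4237 0.0959 0.2006] [1.5684 2.7215 0.0001] tin/lid [ 0.3435 -0.0282  0.0268]
[  0.4226   0.0968   0.0462   0.0209   0.0208 410.    ]
[  0.3413   0.0268   0.046    0.022    0.0211 414.    ]
[ 0.6283  0.1011  0.056   0.0301  0.0278 65.    ]
[0.4237 0.0959 0.2006]
[  0.6577   0.0709   0.0578   0.0916   0.0886 482.    ]
[ 0.5067 -0.2761  0.0479  0.0168  0.0159 40.    ]
[ 0.4812 -0.2306  0.0481  0.0167  0.0181 42.    ]
[ 0.4815 -0.3231  0.0473  0.0186  0.0186 42.    ]
[ 0.4543 -0.2785  0.0486  0.0164  0.018  41.    ]
[ 0.4301 -0.3224  0.0474  0.0168  0.018  42.    ]
[ 0.3994 -0.2765  0.0466  0.0165  0.0156 42.    ]
```

Request:
{"name": "drive_tool", "arguments": {"steps": [[[-0.0003,0.0005,-0.04],[0,0,0]],[[-0.0003,0.0005,-0.085],[0,0,0]],[[-0.0003,0.0005,-0.125],[0,0,0]],[[-0.0003,0.0005,-0.15],[0,0,0]],[[-0.0003,0.0005,-0.163],[0,0,0]],[[-0.0003,0.0005,-0.17],[0,0,0]],[[-0.0003,0.0005,-0.174],[0,0,0]],[[-0.0003,0.0005,-0.174],[0,0,0]],[[-0.0003,0.0005,-0.174],[0,0,0]],[[-0.0003,0.0005,-0.174],[0,0,0]]]}}

```text
time_s: 51.15
eef_pos: [0.4238, 0.0965, 0.0269]
orientation: [1.57, 2.72, 0.001]
ft_force: [-0.1, 0.2, -0.3]
finger_gap: 0.0511
grasp_force: 0.0
```

Request:
{"name": "drive_tool", "arguments": {"steps": [[[0,0,0],[0,0,0]],[[0,0,0],[0,0,0]],[[0,0,0],[0,0,0]],[[0,0,0],[0,0,0]],[[0,0,0],[0,0,0]],[[0,0,0.01],[0,0,0]],[[0,0,0.04],[0,0,0]],[[0,0,0.08],[0,0,0]],[[0,0,0.11],[0,0,0]],[[0,0,0.12],[0,0,0]]], "hand": 1}}

```text
time_s: 52.15
eef_pos: [0.4243, 0.0966, 0.1493]
orientation: [1.568, 2.718, 0.004]
ft_force: [-0.2, 0.5, -1.3]
finger_gap: 0.021
grasp_force: 58.9
```

Request:
{"name": "drive_tool", "arguments": {"steps": [[[0,-0.04,0.0],[0,0,0]],[[0,-0.085,0.0],[0,0,0]],[[0.004,-0.13,0.0],[0,0,0]],[[0.0047,-0.175,0.0],[0,0,0]],[[0.0047,-0.22,0.0],[0,0,0]],[[0.0047,-0.26,0.0],[0,0,0]],[[0.0047,-0.3,0.0],[0,0,0]],[[0.0047,-0.327,0.0],[0,0,0]],[[0.0047,-0.327,0.0],[0,0,0]],[[0.0047,-0.327,0.0],[0,0,0]]]}}

```text
time_s: 53.15
eef_pos: [0.4275, -0.2305, 0.1458]
orientation: [-1.571, -2.719, -0.0]
ft_force: [0.2, 0.3, -1.3]
finger_gap: 0.0216
grasp_force: 59.0
```

Request:
{"name": "drive_tool", "arguments": {"steps": [[[0,0,0],[0,0,0]],[[0,0,-0.02],[0,0,0]],[[0,0,-0.06],[0,0,0]],[[0,0,-0.085],[0,0,0]],[[0,0,-0.095],[0,0,0]],[[0,0,-0.103],[0,0,0]],[[0,0,-0.109],[0,0,0]],[[0,0,-0.113],[0,0,0]],[[0,0,-0.116],[0,0,0]],[[0,0,-0.116],[0,0,0]]]}}

```text
time_s: 54.15
eef_pos: [0.4282, -0.2306, 0.0304]
orientation: [1.57, 2.721, -0.0]
ft_force: [-0.2, -0.5, -1.8]
finger_gap: 0.0214
grasp_force: 59.0
```

Request:
{"name": "drive_tool", "arguments": {"steps": [[[0,0,0],[0,0,0]],[[0,0,0],[0,0,0]],[[0,0,0],[0,0,0]],[[0,0,0.0],[0,0,0]],[[0,0,0.01],[0,0,0]],[[0,0,0.04],[0,0,0]],[[0,0,0.08],[0,0,0]],[[0,0,0.12],[0,0,0]],[[0.01,-0.04,0.15],[0,0,0]],[[0.02,-0.08,0.17],[0,0,0]]], "hand": 0.6}}

```text
time_s: 55.15
eef_pos: [0.4485, -0.311, 0.2039]
orientation: [1.567, 2.72, -0.001]
ft_force: [0.9, -0.3, -0.7]
finger_gap: 0.034
grasp_force: 0.0
```

Request:
{"name": "drive_tool", "arguments": {"steps": [[[0.003,-0.04,0],[0,0,0]],[[0.006,-0.08,0],[0,0,0]],[[0.006,-0.12,0],[0,0,0]],[[0.006,-0.145,0],[0,0,0]],[[0.006,-0.152,0],[0,0,0]],[[0.006,-0.152,0],[0,0,0]],[[0.006,-0.152,0],[0,0,0]],[[0.006,-0.152,0],[0,0,0]],[[0.006,-0.152,0],[0,0,0]],[[0.006,-0.152,0],[0,0,0]]], "hand": 0.35}}

```text
time_s: 56.15
eef_pos: [0.4543, -0.4619, 0.2005]
orientation: [1.569, 2.722, 0.0]
ft_force: [0.0, 0.2, 0.1]
finger_gap: 0.0556
grasp_force: 0.0
```

```bash
python3 - <<'E'
from h import *
im,d,i=report('w10.png');print(rim(d,i))
print(sensors.sense()['eef_pos'])
for t in tops(im,d,i,.03,.0405):print(np.array(t)[[3,4,2,5,6,7]])
im,d,i=cap('top','t10.png');print(rim(d,i))
E
```

```text
56.2 [ 0.4542 -0.4621  0.2004] [1.5695 2.7214 0.    ] tin/lid [ 0.4487 -0.4544  0.074 ]
[  0.4556  -0.2861   0.0471   0.0164   0.0102 204.    ]
[  0.4283  -0.3249   0.049    0.0213   0.0215 647.    ]
[  0.5059  -0.2792   0.0488   0.0212   0.0215 688.    ]
[  0.4804  -0.3248   0.0488   0.0219   0.0216 621.    ]
[   0.454    -0.2791    0.0834 2029.    ]
[ 0.4542 -0.4621  0.2004]
[ 0.4546 -0.2884  0.0361  0.0182  0.0058 87.    ]
[  0.5037  -0.2824   0.0356   0.0165   0.0148 122.    ]
[ 0.4271 -0.3323  0.0368  0.0171  0.006  42.    ]
[ 0.4772 -0.3295  0.0362  0.0154  0.0123 58.    ]
[  0.4538  -0.4633   0.0383   0.0222   0.0213 405.    ]
[ 0.4634 -0.2868  0.0737 57.    ]
```

View pics/w10.png

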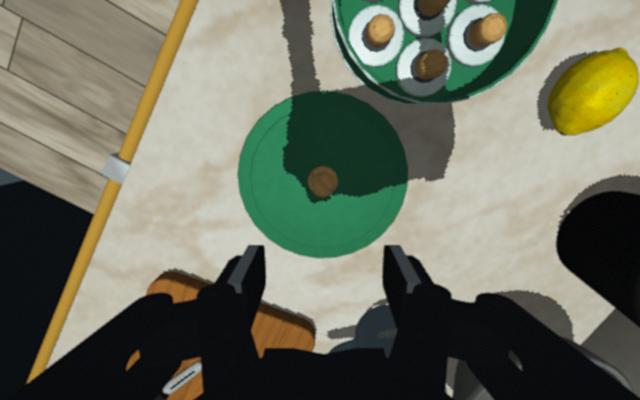

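The lid lies flat at (323,175), its knob at (323,182). The near stamps in the tin stand upright.

```bash
python3 - <<'E'
from h import *
im,d,i=cap('scene','s11.png')
h=[];P,hs=blobs(im,d,i)
for t in tops(im,d,i,.036,.06):
  if t[1]<-.15: print(np.array(t)[[3,4,2,5,6,7]])
print('s rim',rim(d,i))
cv2.imwrite('pics/s11c.png',cv2.resize(cv2.cvtColor(im[80:190,270:430],cv2.COLOR_RGB2BGR),None,fx=4,fy=4,interpolation=cv2.INTER_CUBIC))
E
```

```text
[ 4.62208628e-01 -6.81644222e-01  4.46608008e-02  4.59263350e-02
  1.16469222e-01  1.33000000e+02]
[ 4.78821890e-01 -3.18953362e-01  4.71871456e-02  1.96088849e-02
  2.27944815e-02  4.40000000e+01]
[ 4.28102522e-01 -3.19573280e-01  4.72812349e-02  2.00946949e-02
  2.43078847e-02  4.50000000e+01]
[ 5.05227855e-01 -2.73745286e-01  4.73260960e-02  1.76936434e-02
  2.32603175e-02  4.40000000e+01]
[ 3.95054412e-01 -2.74489360e-01  4.58216741e-02  1.66622857e-02
  2.34310017e-02  4.20000000e+01]
s rim [ 4.52826099e-01 -2.74949768e-01  8.39144538e-02  3.03000000e+02]
```

View pics/s11c.png

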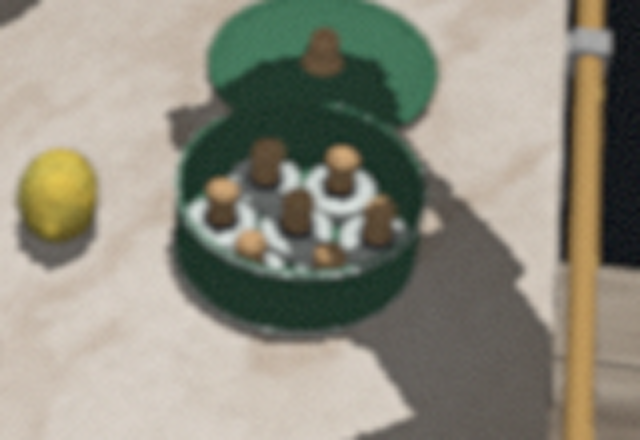

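All seven are seated in the tin. Next I fetch the lid.

Request:
{"name": "drive_tool", "arguments": {"steps": [[[0,-0.0003,-0.04],[0,0,0]],[[0,-0.0003,-0.085],[0,0,0]],[[0,-0.0003,-0.125],[0,0,0]],[[0,-0.0003,-0.15],[0,0,0]],[[0,-0.0003,-0.165],[0,0,0]],[[0,-0.0003,-0.172],[0,0,0]],[[0,-0.0003,-0.1755],[0,0,0]],[[0,-0.0003,-0.1755],[0,0,0]],[[0,-0.0003,-0.1755],[0,0,0]],[[0,-0.0003,-0.1755],[0,0,0]]]}}

```text
time_s: 57.3
eef_pos: [0.4544, -0.4633, 0.0258]
orientation: [1.57, 2.72, -0.001]
ft_force: [0.0, -0.9, 0.7]
finger_gap: 0.0555
grasp_force: 0.0
```

Request:
{"name": "drive_tool", "arguments": {"steps": [[[0,0,0],[0,0,0]],[[0,0,0],[0,0,0]],[[0,0,0],[0,0,0]],[[0,0,0],[0,0,0]],[[0,0,0],[0,0,0]],[[0,0,0.01],[0,0,0]],[[0,0,0.035],[0,0,0]],[[0,0,0.065],[0,0,0]],[[0,0,0.085],[0,0,0]],[[0,0,0.1],[0,0,0]]], "hand": 1}}

```text
time_s: 58.3
eef_pos: [0.4543, -0.4631, 0.1268]
orientation: [1.57, 2.72, -0.001]
ft_force: [0.6, -0.5, -2.6]
finger_gap: 0.0207
grasp_force: 58.8
```

Request:
{"name": "drive_tool", "arguments": {"steps": [[[0,0.03,0.0],[0,0,0]],[[0,0.06,0.0],[0,0,0]],[[0,0.09,0.0],[0,0,0]],[[0,0.12,0.0],[0,0,0]],[[0,0.145,0.0],[0,0,0]],[[0,0.165,0.0],[0,0,0]],[[0,0.178,0.0],[0,0,0]],[[0,0.185,0.0],[0,0,0]],[[0,0.185,0.0],[0,0,0]],[[0,0.185,0.0],[0,0,0]]]}}

```text
time_s: 59.3
eef_pos: [0.4544, -0.2785, 0.1248]
orientation: [1.57, 2.72, -0.0]
ft_force: [-0.1, -1.1, -1.4]
finger_gap: 0.0211
grasp_force: 58.8
```

```bash
python3 - <<'E'
from h import *
im,d,i=cap('scene','s12.png');print('s rim',rim(d,i))
print(sensors.sense()['eef_pos'])
cv2.imwrite('pics/s12c.png',cv2.resize(cv2.cvtColor(im[60:190,250:450],cv2.COLOR_RGB2BGR),None,fx=4,fy=4,interpolation=cv2.INTER_CUBIC))
E
```

```text
s rim [ 4.52996512e-01 -2.75513369e-01  8.40793844e-02  1.67000000e+02]
[ 0.45431449 -0.27868289  0.12479335]
```

View pics/s12c.png

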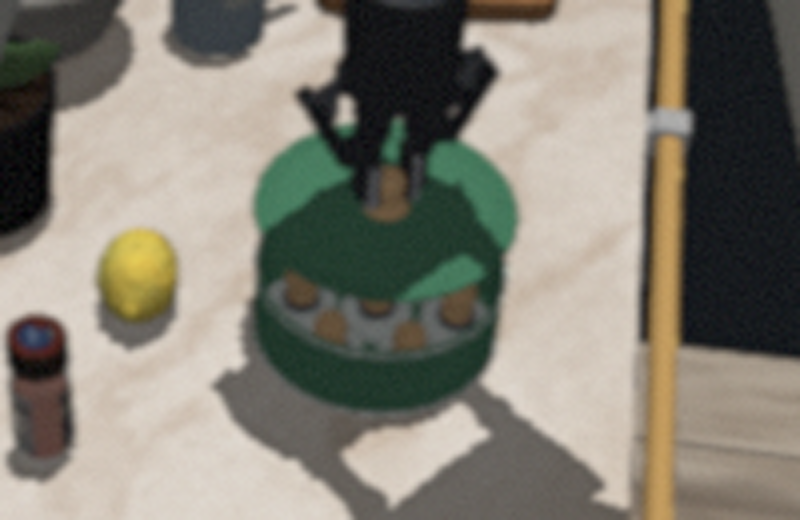

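The lid hangs level over the tin. I'll lower it slowly.

Request:
{"name": "drive_tool", "arguments": {"steps": [[[0,0.001,0],[0,0,0]],[[0,0.001,-0.015],[0,0,0]],[[0,0.001,-0.027],[0,0,0]],[[0,0.001,-0.034],[0,0,0]],[[0,0.001,-0.037],[0,0,0]],[[0,0.001,-0.04],[0,0,0]],[[0,0.001,-0.043],[0,0,0]],[[0,0.001,-0.045],[0,0,0]],[[0,0.001,-0.046],[0,0,0]],[[0,0.001,-0.046],[0,0,0]]]}}

```text
time_s: 60.35
eef_pos: [0.4541, -0.2768, 0.0788]
orientation: [1.57, 2.721, -0.0]
ft_force: [-0.3, -0.0, -0.3]
finger_gap: 0.0203
grasp_force: 58.8
```

Request:
{"name": "drive_tool", "arguments": {"steps": [[[0,0,0],[0,0,0]],[[0,0,0],[0,0,0]],[[0,0,0],[0,0,0]],[[0,0,0],[0,0,0]],[[0,0,0.01],[0,0,0]],[[0,0,0.04],[0,0,0]],[[0,0,0.08],[0,0,0]],[[0,-0.02,0.12],[0,0,0]],[[0,-0.06,0.15],[0,0,0]],[[0,-0.1,0.15],[0,0,0]]], "hand": 0.35}}

```text
time_s: 61.35
eef_pos: [0.4555, -0.379, 0.2345]
orientation: [1.565, 2.715, -0.003]
ft_force: [1.2, -0.2, -0.6]
finger_gap: 0.0553
grasp_force: 0.0
```

Request:
{"name": "drive_tool", "arguments": {"steps": [[[0,-0.03,0],[0,0,0]],[[0,-0.06,0],[0,0,0]],[[0,-0.06,0],[0,0,0]],[[0,-0.06,0],[0,0,0]],[[0,-0.06,0],[0,0,0]],[[0,-0.06,0],[0,0,0]],[[0,-0.06,0],[0,0,0]],[[0,-0.06,0],[0,0,0]],[[0,-0.06,0],[0,0,0]],[[0,-0.06,0],[0,0,0]]]}}

```text
time_s: 62.35
eef_pos: [0.4541, -0.4367, 0.2288]
orientation: [-1.57, -2.721, -0.0]
ft_force: [-0.3, 0.7, -0.1]
finger_gap: 0.0555
grasp_force: 0.0
```

```bash
python3 - <<'E'
from h import *
im,d,i=cap('wrist');P,h=blobs(im,d,i)
m=(h[...,0]>=60)&(h[...,0]<=92)&(h[...,1]>100)&(d>0)&(P[...,2]>.05)
q=P[m];A=np.c_[q[:,:2]-q[:,:2].mean(0),np.ones(len(q))];k=abs(q[:,2]-np.median(q[:,2]))<.008
print('flange z,tilt',np.linalg.lstsq(A[k],q[k,2],rcond=None)[0],len(q))
print(tops(im,d,i,.08,.11))
im,d,i=cap('scene','s13.png');cap('top')
E
```

```text
flange z,tilt [-0.0018252   0.00378927  0.06518256] 21088
[(np.float64(0.45374729056357), np.float64(-0.28038336652206064), np.float64(0.09131479013568272), np.float64(0.45447614311856555), np.float64(-0.2786580907205096), np.float64(0.02240647183083805), np.float64(0.022814119897575813), np.int32(816)), (np.float64(0.7325303059581192), np.float64(-0.3877801906451838), np.float64(0.09726399045460918), np.float64(0.7391054203251195), np.float64(-0.3751458499651087), np.float64(0.06915208612391277), np.float64(0.0862591112993556), np.int32(2112))]
```

View pics/s13.png

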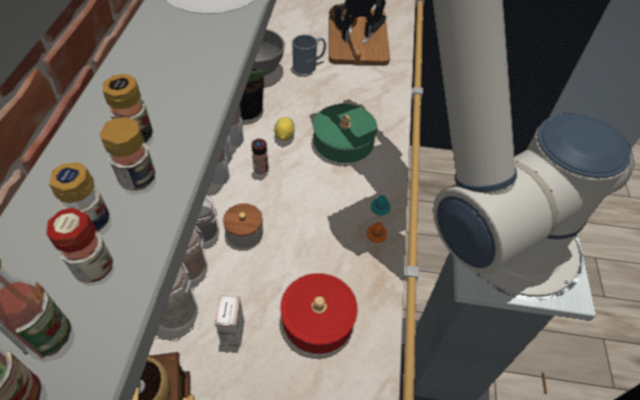

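The green tin at (345,132) is closed, with its lid level and the knob at its original height. The red tin at (319,312) is closed, the look-alikes and bystanders are unmoved, and no stamps are left on the counter.

```bash
python3 -c "
from bench import close_job
print(close_job())"
```

```text
the job is handed in; nothing more can be done
None
```

All seven stamps are flat, handles up, in the large green tin (the red one holds only five), both tins are closed with their own lids home, and the job was handed in at about 62 s of the 210 s allowed.

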